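Comb loose pens into a grooved tray

ROBOT

A 7-joint arm with a two-finger parallel gripper is mounted at the origin on a cart in front of the work surface, level with it; the furniture and walls round the work are solid. World frame = base frame: x ahead of the robot, y to its left, z up, the work surface at z = 0. Lengths are in m, angles in rad, forces in N, time in s.
With the tool pointing down it reaches from about 0.4 to 0.85 m from the base axis. Payload 10.4 kg.
Tool frame: the origin (TCP) lies midway between the tips of the shut fingers; the grasp point (between the pads) lies 19 mm behind it; z points along the fingers, y is the line along which they close (so a half turn about z gives the same grasp; the last joint's range is limited). The gripper opens to 87 mm and grips with 3 to 60 N. Pads are 19 mm wide; open, the fingers measure 117 mm over their backs; the gripper's body (75 mm by 190 mm) begins 51 mm behind the grasp point.
Start: joints at [1.11, 0.332, -0.065, 1.46, 0.022, 1.35, -0.088], TCP at [0.265, -0.566, 0.223] pointing down, gripper open.
Joint ranges: [-2.6, 2.6], [-0.5, 2.12], [-1.47, 1.34], [0.16, 2.42], [-1.27, 4.41], [0.06, 2.06], [-2.6, 2.6]. Speed limits (rad/s): [2.22, 2.22, 2.79, 2.79, 3.14, 3.14, 3.14].

INTERFACE

Orientations are given as a unit quaternion [x, y, z, w].
In Python, from bench import r gives the robot as it stands.
- The arm moves only by the tool carry_out, never from a script. Its argument "steps" is a list that holds one entry, the list of rows, each a list of 6 numbers: the shift along the tool's x, y, z in cm, then the turn, a rotation vector about the tool's x, y, z in rad. In form: [[[dx, dy, dz, wx, wy, wz], ...]]. A call has 1 to 20 rows; each row is the pose to reach, as a shift and turn from the pose commanded when the call began, along the tool's axes at that moment; what a row does not reach only later rows make up. A row lasts 1/12 s, in which the tool goes at most 41.7 mm and 7.16 degrees, less where a joint would pass 70% of its speed; a pose out of reach is approached as far as the arm can. A call with a gripper value outside its range is refused whole. "hand" is the closure, from -1 (fully open) to 1 (shut), set as the call begins (left out, the last holds). The fingers move at their own pace and stop on an object; "squeeze" is the grip in N (left out, the last holds). Time passes only in rows, so rows that repeat a pose let the fingers close. It gives the time, the measured TCP pose, the force, the opening and the grip force at its end, in the units of the state.
- r.read_state(): the state, without advancing time (a new reading comes with each control period).
- r.camera(name): name is "scene" or "top" or "wrist"; returns the picture (384x512x3 uint8, red, green, blue); there is no depth.
- r.camera_params(name): a dict with "fx", "fy", "cx", "cy" (pixels), "view" (4x4, takes a point from world to camera coordinates). Camera axes: x right, y up, looking along -z (the intrinsics and any distortion apply to the point x, -y, -z); pixel columns grow to the right and rows downward; lengths in m; the calibration is good to about 2 mm. A picture is of the moment at which its call begins: read the wrist's pose just before it. camera_params takes no time and is no camera call; for the wrist camera it gives the pose at the moment of the call.
- r.close_job(): hands the job in; it is judged then, once.
The state is a dict: "time": time; "joint_positions": joint angles; "joint_vel": joint speeds; "joint_torque": joint torques, N m; "ee_pos": TCP position; "eef_rot": TCP orientation; "ft_force": force on the tool from outside, world axes, zero at the start; "torque": the same for the moment, N m; "width": finger opening in m; "grip_force": force on a finger pad.
Only numpy, scipy, OpenCV 4.12 (cv2) and the standard library are available. Lean on these libraries where they do the work, as an engineer would, in place of code of your own. Each camera call takes 0.05 s, during which the arm holds its last target. There are 200 camera calls.

TASK

Take the comb rake by its wooden grip and comb it once or more across the tray from one end to the other, its feet bearing lightly on the rib tops all the way (a few newtons, set down slowly; never press hard), so that the three loose pens drop into the grooves, each lying flat and straight in a groove of its own. Then stand the rake back on its feet on the table outside the tray and let go. Do not touch the pens with the fingers and leave the things around alone.

Things in the scene. Friction and masses are not known exactly. Their poses are not given: they have to be found in the camera images.
- tray: grey plastic pen tray (stays put), 252 mm (its x) by 180 mm (its y), rim 32 mm high and 6 mm thick. Origin: centre of its underside. Inside, 7 grooves run along its y, centred at x = -66, -44, ... +66 mm, each 16 mm wide and 13 mm deep, between 6 mm wide ribs. From x = 77 mm out to the end walls (inner face at 120 mm), at both ends, is a plain flat at rib-top height
- tray_top (a point): middle of the tray at rib-top height, 20 mm above its underside. Feet set the tray anew each time: rib tops 24 to 32 mm, rim 36 to 44 mm above the table. The ribbed insert sits out of level along x: by up to 3 mm, up or down, at one end and the opposite at the other, which these readings do not show. It gives only 1 mm under 15 N; over 20 N is too hard, so the height must be felt all along
- rake: loose comb rake, about 0.25 kg, 30 x 114 x 82 mm, standing on the table. Origin: centre of the soles of its feet. Five steel feet like skids, each 30 mm along the rake's x with rounded toes, 8 mm along y, at y = -50 to 50 mm under a bar (top at 32 mm). It combs along its x, either way, with its y parallel to the grooves. A foot is longer than a groove is wide: it slides over ribs and seated pens; a pen may wedge under a toe: lift and back off
- rake_grip (a point): centre of the rake's wooden grip, 65 mm above the soles of the feet; the grip is 24 mm thick along the rake's x, 92 mm long along its y and 34 mm high (48 to 82 mm above the soles), level, with both long faces free to be gripped from above. Axes as the rake's: z up, x the combing direction
- pen_a: slim pen, 15 g, 145 mm long along its own y, 9 to 11 mm thick, lying askew across the ribs (about 15 to 27 degrees off the grooves) at the -x side of the middle; all pens lie within 75 mm of the middle along the tray's x. Origin on the pen's side, 4.5 mm off its axis
- pen_a_mid (a point): middle of that pen, on its axis; y along the pen
- pen_b: like pen_a, lying near the tray's middle
- pen_b_mid (a point): middle of that pen, on its axis; y along the pen
- pen_c: like pen_a, at the +x side of the tray's middle
- pen_c_mid (a point): middle of that pen, on its axis; y along the pen
- timer: bystander: kitchen timer with a rotary top, 62 x 62 x 51 mm, nearer the robot than the tray; origin centre of underside
- tape: bystander: roll of tape lying flat, 96 mm across, 25 mm high; origin centre of underside
- marker: bystander: thick marker with a black cap, 135 mm long, 17 mm thick, lying on the table nearer the robot; origin centre of underside. Not one of the three slim pens
Things that resemble listed ones, but are neither listed nor needed, are in the scene too. What is shaped like the rake but pink or red is not meant.

How it is judged:
By the outcome, as a careful person would: the job done as asked, in the order asked, and still so for the second after the job is handed in, with the robot touching nothing.
It also fails if it takes over 72 s, if anything falls off the work surface, if the arm or the gripper's body presses on something with over 40 N, if the wrist force passes 120 N, or if a joint passes its speed limit or range.

## Working session

There is one attempt and no reset: what is moved stays moved. The work goes in short steps, Python scripts to look and compute and a tool call to move; the robot and the scene stay as the last step left them, time stands still between calls to the robot, and variables do not carry over. Pictures are saved under pics/ and viewed, at most 10 in all, crops included, and the job is handed in when it is done.

Besides the shell and the picture viewer there is one more tool, called as a command line: name --argument value ..., lists and objects as JSON in quotes. carry_out: Moves the arm, as the interface text tells. Its arguments: {"type":"object","properties":{"steps":{"type":"array","items":{"type":"array","items":{"type":"array","items":{"type":"number"}}}},"hand":{"type":"number"},"squeeze":{"type":"number"}},"required":["steps"]}

```bash
mkdir -p pics; ls; python3 - <<'E'
from bench import r
import cv2,numpy as np
s=r.read_state();print({k:np.round(v,3).tolist() for k,v in s.items()})
for n in ("scene","top"):
    im=r.camera(n);cv2.imwrite(f"pics/{n}0.png",im[:,:,::-1])
    p=r.camera_params(n);print(n,{k:np.round(v,4).tolist() for k,v in p.items()})
a=cv2.imread("pics/scene0.png");b=cv2.imread("pics/top0.png")
cv2.imwrite("pics/scene0b.png",cv2.resize(a,(800,600)));cv2.imwrite("pics/top0b.png",cv2.resize(b,(800,600)))
E
```

```text
pics
{'time': 0.0, 'joint_positions': [1.11, 0.333, -0.065, 1.461, 0.022, 1.35, -0.088], 'joint_vel': [0.002, -0.0, 0.001, -0.0, -0.0, -0.0, 0.001], 'joint_torque': [-0.001, -62.324, 0.025, -38.989, -0.061, 0.04, 0.0], 'ee_pos': [0.265, -0.566, 0.222], 'eef_rot': [0.976, 0.217, -0.0, -0.001], 'ft_force': [-0.38, 0.266, 0.141], 'torque': [-0.034, -0.022, 0.013], 'grip_force': 0.0, 'width': 0.087}
scene {'fx': 451.354, 'fy': 451.354, 'cx': 256.3755, 'cy': 197.8296, 'view': [[-0.834, -0.5517, 0.0046, 0.4512], [0.3506, -0.5236, 0.7765, -0.2319], [-0.426, 0.6492, 0.6301, -0.9605], [0.0, 0.0, 0.0, 1.0]]}
top {'fx': 448.6555, 'fy': 448.6555, 'cx': 251.9752, 'cy': 186.0499, 'view': [[0.0266, -0.9994, -0.0215, 0.0171], [0.9963, 0.0247, 0.0829, -0.5324], [-0.0823, -0.0236, 0.9963, -1.13], [0.0, 0.0, 0.0, 1.0]]}
```

View pics/scene0b.png

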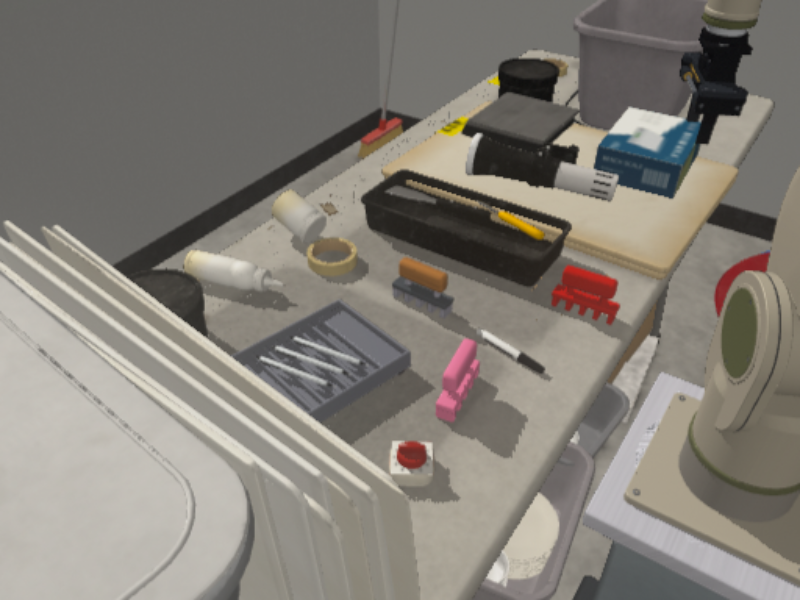

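View pics/top0b.png

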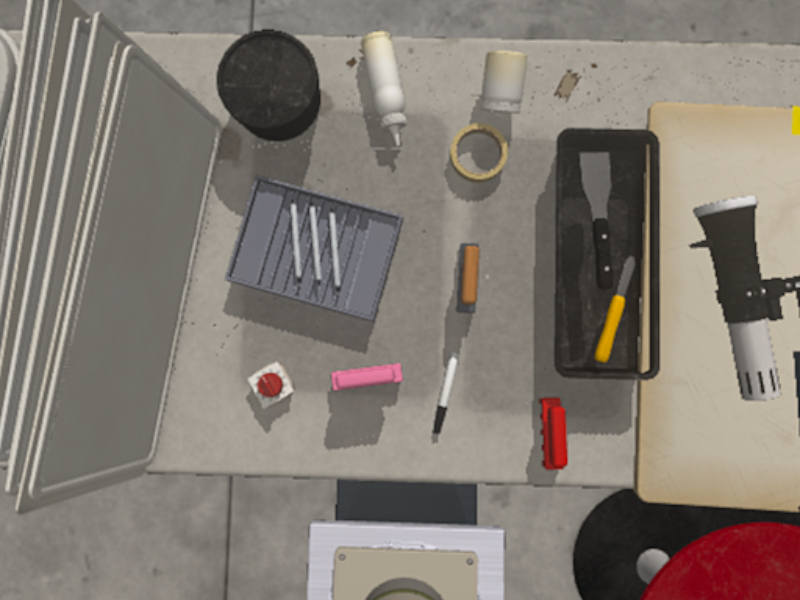

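Scene view: tray with three slim pens at (310,360). Rake-shaped things: wooden-grip grey rake at (424,285), a pink one at (458,380) and a red one at (587,293). Top view: tray at (315,250), pens at (296,243), (316,246) and (335,250). The wooden grip at (470,275) fits the description; pink (366,377) and red (554,433) are excluded. The white marker with the black cap at (446,395) is not a pen. I'll confirm with enlarged crops.

```bash
python3 - <<'E'
import cv2
a=cv2.imread("pics/top0.png")[105:215,140:320];cv2.imwrite("pics/topc.png",cv2.resize(a,None,fx=4.4,fy=4.4,interpolation=cv2.INTER_CUBIC))
a=cv2.imread("pics/scene0.png")[155:275,145:305];cv2.imwrite("pics/scenec.png",cv2.resize(a,None,fx=5,fy=5,interpolation=cv2.INTER_CUBIC))
E
```

```text
(no output)
```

View pics/topc.png

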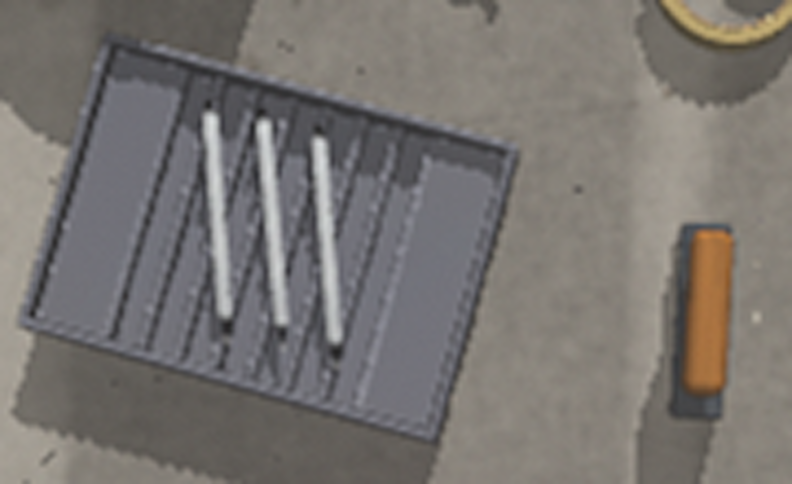

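View pics/scenec.png

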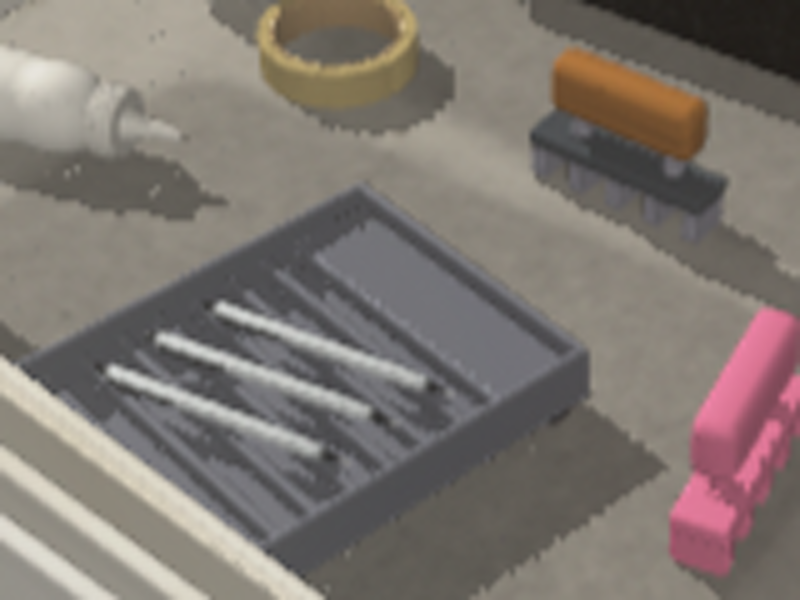

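Tray rim corners in the top crop: (108,37), (518,150), (435,440), (22,325). In the scene crop: (362,185), (588,350), (272,545). The wooden grip is centred at (709,311) in the top crop and (630,103) in the scene crop. It sits on a dark bar with five steel feet, so this is the rake meant.

```bash
cat >h.py <<'E'
from bench import r
import numpy as np,cv2
from scipy.spatial.transform import Rotation as R
def P(n):
    p=r.camera_params(n);K=np.array([[p['fx'],0,p['cx']],[0,p['fy'],p['cy']],[0,0,1]])
    return K@np.diag([1,-1,-1])@np.array(p['view'])[:3], p
def ray(n,u,v):
    M,_=P(n);c=-np.linalg.solve(M[:,:3],M[:,3]);d=np.linalg.solve(M[:,:3],[u,v,1]);return c,d
def onz(n,u,v,z):
    c,d=ray(n,u,v);return c+d*(z-c[2])/d[2]
def tri(a,b):
    x=cv2.triangulatePoints(P(a[0])[0],P(b[0])[0],np.array(a[1:],float),np.array(b[1:],float))[:,0];return x[:3]/x[3]
T=lambda u,v:("top",140+u/4.4-.4,105+v/4.4-.4)
S=lambda u,v:("scene",145+u/5-.4,155+v/5-.4)
def shift(target,yaw_y):
    """shift (cm, tool axes) from measured TCP to target and turn about tool z so tool y is along world direction angle yaw_y"""
    s=r.read_state();q=R.from_quat(s['eef_rot']);
    d=q.inv().apply(np.array(target)-s['ee_pos'])*100
    y=q.as_matrix()[:,1];a=np.arctan2(y[1],y[0]);w=-(yaw_y-a);w=(w+np.pi/2)%np.pi-np.pi/2
    return np.round(d,2),round(w,4),np.round(s['ee_pos'],4),np.round(q.as_matrix(),3).tolist()
E
python3 - <<'E'
from h import *
for n,t,s in(("TR",(518,150),(362,185)),("BR",(435,440),(588,350)),("BL",(22,325),(272,545)),("grip",(709,311),(630,103)),("gripfar",(712,231),(563,60)),("gripnear",(705,392),(703,128))):
    print(n,np.round(tri(T(*t),S(*s)),4))
z=.040
c=[onz(*T(*t),z) for t in((108,37),(518,150),(435,440),(22,325))]
print(np.round(c,4),[round(np.linalg.norm(c[i]-c[(i+1)%4]),4) for i in range(4)],np.mean(c,0))
e=(c[1]-c[0]+c[2]-c[3]);print("trayx ang",np.arctan2(e[1],e[0]));e=c[0]-c[3]+c[1]-c[2];print("trayy ang",np.arctan2(e[1],e[0]))
g=[onz(*T(*t),.08) for t in((692,230),(734,232),(725,392),(685,392),(712,231),(705,392))];print(np.round(g,4))
b=[onz(*T(*t),.032) for t in((683,226),(672,416),(720,416))];print(np.round(b,4))
for a in(g[4]-g[5],b[0]-b[1]):print(np.arctan2(a[1],a[0]))
print(np.round(P("wrist")[1]["view"],3))
E
```

```text
TR [0.6526 0.0203 0.0388]
BR [0.4825 0.0632 0.0393]
BL [0.522  0.283  0.0809]
grip [ 0.5569 -0.0906  0.0647]
gripfar [ 0.6004 -0.0907  0.0759]
gripnear [ 0.5107 -0.089   0.0681]
[[0.7133 0.2615 0.04  ]
 [0.6518 0.02   0.04  ]
 [0.4826 0.0632 0.04  ]
 [0.5429 0.3042 0.04  ]] [np.float64(0.2493), np.float64(0.1747), np.float64(0.2484), np.float64(0.1757)] [0.59765792 0.16221635 0.04      ]
trayx ang -1.8182042275521413
trayy ang -0.24781868697506243
[[ 0.6014 -0.0785  0.08  ]
 [ 0.6008 -0.1018  0.08  ]
 [ 0.5116 -0.0984  0.08  ]
 [ 0.511  -0.0763  0.08  ]
 [ 0.6011 -0.0896  0.08  ]
 [ 0.5113 -0.0873  0.08  ]]
[[ 0.6108 -0.0769  0.032 ]
 [ 0.5002 -0.0726  0.032 ]
 [ 0.5009 -0.1002  0.032 ]]
-0.025503398513866623
-0.03851535480392589
[[ 0.423 -0.906 -0.    -0.625]
 [ 0.868  0.405 -0.286  0.034]
 [ 0.259  0.121  0.958 -0.39 ]
 [ 0.     0.     0.     1.   ]]
```

```bash
python3 -c "
from h import *
print(*shift([.556,-.089,.223],-1.60),sep='\n')"
```

```text
[ 46.59 -30.83  -0.08]
0.467
[ 0.2648 -0.5658  0.2219]
[[0.906, 0.424, -0.001], [0.424, -0.906, 0.001], [-0.0, -0.001, -1.0]]
```

carry_out --steps '[[[1, -0.7, -1, 0, 0, 0.02], [3, -2, -2, 0, 0, 0.05], [6, -4, -3, 0, 0, 0.08], [9, -6, -3, 0, 0, 0.11], [12, -8, -3, 0, 0, 0.14], [15, -10, -3, 0, 0, 0.17], [18, -12, -3, 0, 0, 0.2], [21, -14, -3, 0, 0, 0.23], [24, -15.9, -3, 0, 0, 0.26], [27, -17.9, -3, 0, 0, 0.29], [30, -19.9, -3, 0, 0, 0.32], [33, -21.8, -3, 0, 0, 0.35], [36, -23.8, -3, 0, 0, 0.38], [39, -25.8, -2, 0, 0, 0.41], [41.5, -27.5, -1, 0, 0, 0.43], [43.6, -28.9, 0, 0, 0, 0.45], [45.2, -29.9, 1, 0, 0, 0.46], [46.2, -30.6, 2, 0, 0, 0.467], [46.6, -30.8, 3, 0, 0, 0.467], [46.6, -30.8, 3, 0, 0, 0.467]]]' --hand -1

```text
time: 1.77
ee_pos: [0.5556, -0.0886, 0.1901]
eef_rot: [1.0, -0.014, -0.002, -0.0]
ft_force: [-1.1, 0.5, 0.5]
width: 0.0869
grip_force: 0.0
```

```bash
python3 - <<'E'
from h import *
s=r.read_state();print(s['time'],shift([.556,-.089,.046],-1.60))
print(np.round(P("wrist")[1]["view"],4).tolist(),P("wrist")[1]['fx'])
im=r.camera("wrist");cv2.imwrite("pics/w1.png",cv2.resize(im[:,:,::-1],(800,600)))
M,_=P("wrist")
for p in([.556,-.089,.082],[.602,-.0903,.082],[.51,-.0875,.082]):
    h=M@np.append(p,1);print(h[:2]/h[2]*800/512)
E
```

```text
1.7667 (array([ 0.09,  0.05, 14.41]), np.float64(0.002), array([ 0.5556, -0.0886,  0.1901]), [[1.0, -0.027, -0.003], [-0.027, -1.0, 0.001], [-0.003, -0.001, -1.0]])
[[-0.0284, -0.9996, 0.0001, -0.0734], [0.957, -0.0272, -0.2889, -0.5088], [0.2888, -0.0081, 0.9574, -0.5202], [0.0, 0.0, 0.0, 1.0]] 313.5869959426889
[401.42605635 288.59501062]
[401.15726823 207.93396336]
[401.33846114 362.01397419]
```

View pics/w1.png

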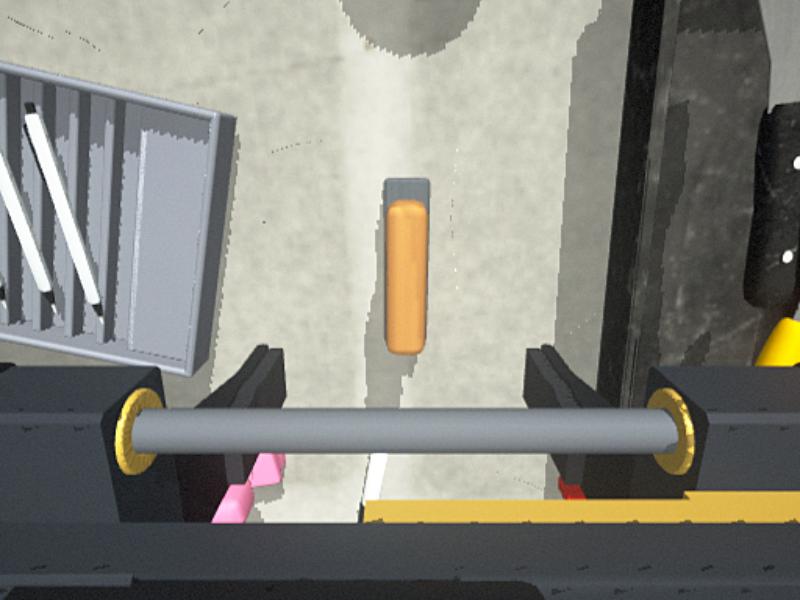

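The wrist view shows the wooden grip straight between the open fingers, columns 386–428 and rows 200–354. It sits about 3 mm to -y and 2 mm to +x of my estimate. I'll correct for that, descend and grip.

carry_out --steps '[[[0.2, 0.25, 0.8, 0, 0, 0], [0.2, 0.25, 2.4, 0, 0, 0], [0.2, 0.25, 4.4, 0, 0, 0], [0.2, 0.25, 6.4, 0, 0, 0], [0.2, 0.25, 8.4, 0, 0, 0], [0.2, 0.25, 10.2, 0, 0, 0], [0.2, 0.25, 11.8, 0, 0, 0], [0.2, 0.25, 13, 0, 0, 0], [0.2, 0.25, 13.9, 0, 0, 0], [0.2, 0.25, 14.3, 0, 0, 0], [0.2, 0.25, 14.4, 0, 0, 0], [0.2, 0.25, 14.4, 0, 0, 0], [0.2, 0.25, 14.4, 0, 0, 0]]]'

```text
time: 2.9
ee_pos: [0.559, -0.0923, 0.0494]
eef_rot: [1.0, -0.015, 0.001, 0.0]
ft_force: [-0.6, 0.3, 0.5]
width: 0.087
grip_force: 0.0
```

carry_out --steps '[[[0, 0, 0, 0, 0, 0], [0, 0, 0, 0, 0, 0], [0, 0, 0, 0, 0, 0], [0, 0, 0, 0, 0, 0], [0, 0, 0, 0, 0, 0], [0, 0, 0, 0, 0, 0], [0, 0, 0, 0, 0, 0], [0, 0, 0, 0, 0, 0]]]' --hand 1 --squeeze 35

```text
time: 3.57
ee_pos: [0.5584, -0.0921, 0.0486]
eef_rot: [1.0, -0.015, 0.0, 0.0]
ft_force: [0.6, -0.2, 0.4]
width: 0.0416
grip_force: 0.0
```

carry_out --steps '[[[0, 0, 0, 0, 0, 0], [0, 0, 0, 0, 0, 0], [0, 0, 0, 0, 0, 0], [0, 0, 0, 0, 0, 0], [0, 0, 0, 0, 0, 0], [0, 0, 0, 0, 0, 0]]]'

```text
time: 4.07
ee_pos: [0.5584, -0.0921, 0.0486]
eef_rot: [1.0, -0.015, 0.0, 0.0]
ft_force: [-0.7, 0.8, 0.5]
width: 0.024
grip_force: 34.5
```

```bash
python3 - <<'E'
from h import *
c=np.array([.598,.162]);th=-1.818;ex=np.array([np.cos(th),np.sin(th)]);ey=np.array([-ex[1],ex[0]])
for t in((208,112),(228,325),(262,120),(282,332),(318,135),(336,352)):
    p=onz(*T(*t),.034)[:2]-c;print("pen",np.round([p@ex*1e3,p@ey*1e3],1))
p=P("wrist")
import pickle
# wrist view at pic w1 (matrix printed then)
V=np.array([[-0.0284,-0.9996,0.0001,-0.0734],[0.957,-0.0272,-0.2889,-0.5088],[0.2888,-0.0081,0.9574,-0.5202]])
q=p[1];K=np.array([[q['fx'],0,q['cx']],[0,q['fy'],q['cy']],[0,0,1]]);M=K@np.diag([1,-1,-1])@V
C=-np.linalg.solve(M[:,:3],M[:,3])
for u,v in((222,113),(192,374)):
    d=np.linalg.solve(M[:,:3],[u*.64,v*.64,1]);w=(C+d*(.039-C[2])/d[2])[:2]-c;print("corner",np.round([w@ex*1e3,w@ey*1e3],1))
# A,B with measured offset
for a in(.098,-.098):print(np.round(c+a*ex,4), shift([*(c+a*ex),.16],th))
E
```

```text
pen [-56.9  61.4]
pen [-10.3 -55.8]
pen [-25.   65.2]
pen [ 21.1 -51.3]
pen [ 9.1 65.4]
pen [ 54.5 -54.1]
corner [126.3  91.9]
corner [125.1 -84.5]
[0.574 0.067] (array([  1.1 , -15.94, -11.14]), np.float64(0.2181), array([ 0.5584, -0.0921,  0.0486]), [[1.0, -0.029, 0.0], [-0.029, -1.0, -0.0], [0.0, 0.0, -1.0]])
[0.622 0.257] (array([  5.34, -35.08, -11.14]), np.float64(0.2181), array([ 0.5584, -0.0921,  0.0486]), [[1.0, -0.029, 0.0], [-0.029, -1.0, -0.0], [0.0, 0.0, -1.0]])
```

carry_out --steps '[[[0, 0, -0.6, 0, 0, 0], [0, 0, -2, 0, 0, 0], [0, 0, -4, 0, 0, 0], [0, -0.6, -6, 0, 0, 0.02], [0.1, -2, -7.4, 0, 0, 0.05], [0.2, -4, -8, 0, 0, 0.08], [0.4, -6.4, -8, 0, 0, 0.11], [0.6, -8.8, -8, 0, 0, 0.14], [0.8, -11.2, -8, 0, 0, 0.17], [0.9, -13.4, -8, 0, 0, 0.2], [1, -15, -8, 0, 0, 0.218], [1.1, -15.7, -7.9, 0, 0, 0.218], [1.1, -15.9, -7.3, 0, 0, 0.218], [1.1, -15.9, -6.3, 0, 0, 0.218], [1.1, -15.9, -5.3, 0, 0, 0.218], [1.1, -15.9, -4.5, 0, 0, 0.218], [1.1, -15.9, -4.1, 0, 0, 0.218], [1.1, -15.9, -4, 0, 0, 0.218], [1.1, -15.9, -4, 0, 0, 0.218], [1.1, -15.9, -4, 0, 0, 0.218]]]'

```text
time: 5.73
ee_pos: [0.5743, 0.0663, 0.0888]
eef_rot: [0.992, -0.123, 0.0, -0.0]
ft_force: [0.5, 0.1, -2.2]
width: 0.0241
grip_force: 34.5
```

```bash
python3 - <<'E'
from h import *
s=r.read_state();print(shift([.574,.067,.0786],-1.818),s['torque'])
im=r.camera("wrist");cv2.imwrite("pics/w2.png",cv2.resize(im[:,:,::-1],(800,600)))
E
```

```text
(array([-0.05, -0.06,  1.02]), np.float64(-0.0003), array([0.5743, 0.0663, 0.0888]), [[0.97, -0.245, 0.0], [-0.245, -0.97, 0.0], [0.0, -0.0, -1.0]]) [0.06612662 0.02144704 0.01339187]
```

View pics/w2.png

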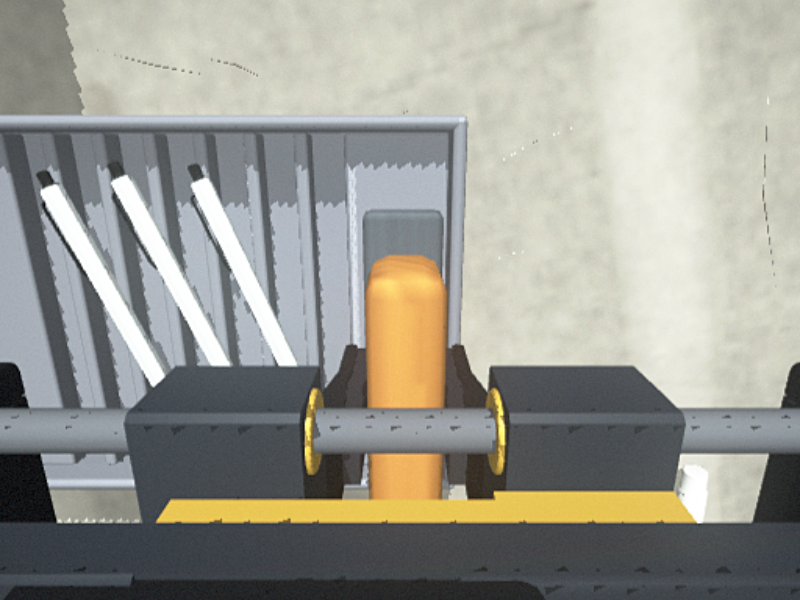

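Wrist view: the rake (bar columns 364–442) is centred over the flat (350–447) and square to the tray. The pens at (45–160), (115–225) and (195–290) are clear of it. Now I'll feel down.

carry_out --steps '[[[0, 0, 0.2, 0, 0, 0], [0, 0, 0.4, 0, 0, 0], [0, 0, 0.6, 0, 0, 0], [0, 0, 0.75, 0, 0, 0], [0, 0, 0.85, 0, 0, 0], [0, 0, 0.9, 0, 0, 0], [0, 0, 0.9, 0, 0, 0]]]'

```text
time: 6.37
ee_pos: [0.5739, 0.0665, 0.0794]
eef_rot: [0.992, -0.123, -0.0, 0.0]
ft_force: [0.7, -1.2, -2.5]
width: 0.0237
grip_force: 34.5
```

carry_out --steps '[[[0, 0, 0.03, 0, 0, 0], [0, 0, 0.06, 0, 0, 0], [0, 0, 0.08, 0, 0, 0], [0, 0, 0.08, 0, 0, 0]]]'

```text
time: 6.7
ee_pos: [0.574, 0.0665, 0.0787]
eef_rot: [0.992, -0.123, 0.0, 0.0]
ft_force: [-0.4, -0.3, -3.2]
width: 0.024
grip_force: 34.5
```

carry_out --steps '[[[0, 0, 0.03, 0, 0, 0], [0, 0, 0.06, 0, 0, 0], [0, 0, 0.08, 0, 0, 0], [0, 0, 0.08, 0, 0, 0]]]'

```text
time: 7.03
ee_pos: [0.5741, 0.0665, 0.0782]
eef_rot: [0.992, -0.123, 0.0, 0.0]
ft_force: [-0.8, 0.4, 0.0]
width: 0.0239
grip_force: 34.5
```

carry_out --steps '[[[0, 0, 0.03, 0, 0, 0], [0, 0, 0.06, 0, 0, 0], [0, 0, 0.08, 0, 0, 0], [0, 0, 0.08, 0, 0, 0]]]'

```text
time: 7.37
ee_pos: [0.5742, 0.0666, 0.0777]
eef_rot: [0.992, -0.123, 0.0, 0.0]
ft_force: [-2.5, -0.1, 5.0]
width: 0.0238
grip_force: 34.4
```

carry_out --steps '[[[0, 0, -0.4, 0, 0, 0], [0, 0, -1.4, 0, 0, 0], [0, 0, -2.4, 0, 0, 0], [0, -0.8, -2.7, 0, 0, 0], [0, -2.4, -2.7, 0, 0, 0], [0, -4.6, -2.7, 0, 0, 0], [0, -7, -2.7, 0, 0, 0], [0, -9.6, -2.7, 0, 0, 0], [0, -12.2, -2.7, 0, 0, 0], [0, -14.6, -2.7, 0, 0, 0], [0, -16.8, -2.7, 0, 0, 0], [0, -18.4, -2.7, 0, 0, 0], [0, -19.3, -2.7, 0, 0, 0], [0, -19.6, -2.6, 0, 0, 0], [0, -19.6, -2, 0, 0, 0], [0, -19.6, -1.2, 0, 0, 0], [0, -19.6, -0.6, 0, 0, 0], [0, -19.6, -0.3, 0, 0, 0], [0, -19.6, -0.2, 0, 0, 0], [0, -19.6, -0.2, 0, 0, 0]]]'

```text
time: 9.03
ee_pos: [0.6219, 0.2559, 0.0787]
eef_rot: [0.992, -0.124, -0.0, 0.0]
ft_force: [0.5, 0.9, -2.9]
width: 0.024
grip_force: 34.5
```

carry_out --steps '[[[0, 0, 0.04, 0, 0, 0], [0, 0, 0.08, 0, 0, 0], [0, 0, 0.1, 0, 0, 0], [0, 0, 0.1, 0, 0, 0]]]'

```text
time: 9.37
ee_pos: [0.6221, 0.2566, 0.0783]
eef_rot: [0.992, -0.123, 0.0, -0.0]
ft_force: [0.1, 0.1, -2.8]
width: 0.0239
grip_force: 34.5
```

carry_out --steps '[[[0, 0, 0.04, 0, 0, 0], [0, 0, 0.08, 0, 0, 0], [0, 0, 0.1, 0, 0, 0], [0, 0, 0.1, 0, 0, 0]]]'

```text
time: 9.7
ee_pos: [0.6221, 0.2566, 0.0773]
eef_rot: [0.992, -0.123, 0.0, 0.0]
ft_force: [-0.3, -0.1, -2.1]
width: 0.024
grip_force: 34.5
```

carry_out --steps '[[[0, 0, 0.04, 0, 0, 0], [0, 0, 0.08, 0, 0, 0], [0, 0, 0.1, 0, 0, 0], [0, 0, 0.1, 0, 0, 0]]]'

```text
time: 10.03
ee_pos: [0.6222, 0.2567, 0.0768]
eef_rot: [0.992, -0.123, 0.0, -0.0]
ft_force: [-1.3, -0.4, 4.4]
width: 0.0237
grip_force: 34.4
```

Both ends are felt: the far end is about 1 mm lower than the near end. I'll comb slowly towards the near end at about 4–5 N.

carry_out --steps '[[[0, 0.1, -0.03, 0, 0, 0], [0, 0.3, -0.04, 0, 0, 0], [0, 0.5, -0.04, 0, 0, 0], [0, 0.7, -0.04, 0, 0, 0], [0, 0.9, -0.04, 0, 0, 0], [0, 1.1, -0.05, 0, 0, 0], [0, 1.3, -0.05, 0, 0, 0], [0, 1.5, -0.05, 0, 0, 0], [0, 1.7, -0.05, 0, 0, 0], [0, 1.9, -0.05, 0, 0, 0], [0, 2.1, -0.05, 0, 0, 0], [0, 2.3, -0.05, 0, 0, 0], [0, 2.5, -0.05, 0, 0, 0]]]'

```text
time: 11.12
ee_pos: [0.6158, 0.2321, 0.0766]
eef_rot: [0.992, -0.123, 0.0, 0.0]
ft_force: [1.3, 3.7, 3.2]
width: 0.0239
grip_force: 34.6
```

carry_out --steps '[[[0, 0.2, 0, 0, 0, 0], [0, 0.4, 0, 0, 0, 0], [0, 0.6, 0, 0, 0, 0], [0, 0.8, 0, 0, 0, 0], [0, 1.0, -0.01, 0, 0, 0], [0, 1.2, -0.01, 0, 0, 0], [0, 1.4, -0.01, 0, 0, 0], [0, 1.6, -0.01, 0, 0, 0], [0, 1.8, -0.01, 0, 0, 0], [0, 2.0, -0.01, 0, 0, 0]]]'

```text
time: 11.95
ee_pos: [0.6109, 0.2127, 0.0767]
eef_rot: [0.992, -0.123, 0.0, 0.0]
ft_force: [1.0, 4.9, 3.8]
width: 0.024
grip_force: 34.7
```

carry_out --steps '[[[0, 0.2, -0.01, 0, 0, 0], [0, 0.4, -0.01, 0, 0, 0], [0, 0.6, -0.02, 0, 0, 0], [0, 0.8, -0.02, 0, 0, 0], [0, 1.0, -0.02, 0, 0, 0], [0, 1.2, -0.02, 0, 0, 0], [0, 1.4, -0.02, 0, 0, 0], [0, 1.6, -0.02, 0, 0, 0], [0, 1.8, -0.03, 0, 0, 0], [0, 2.0, -0.03, 0, 0, 0]]]'

```text
time: 12.78
ee_pos: [0.6061, 0.1964, 0.0776]
eef_rot: [0.993, -0.122, 0.0, -0.002]
ft_force: [1.2, 14.7, 4.8]
width: 0.024
grip_force: 35.2
```

```bash
python3 - <<'E'
from h import *
im=r.camera("wrist");cv2.imwrite("pics/w3.png",cv2.resize(im[:,:,::-1],(800,600)))
E
```

```text
(no output)
```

View pics/w3.png

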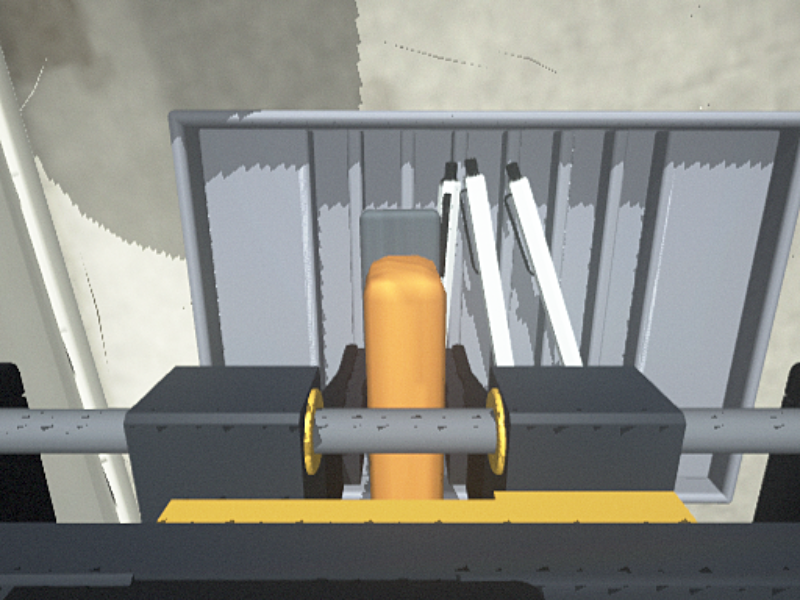

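Wrist view: the first pen (column ~450, nearly straight) is caught at the front of the toes (bar 362–440). The other two are at (470–505) and (515–575), still askew. The side force is 15 N, so I'll lift, back off and set down again.

carry_out --steps '[[[0, -0.3, -0.1, 0, 0, 0], [0, -0.7, -0.3, 0, 0, 0], [0, -1.2, -0.4, 0, 0, 0], [0, -1.7, -0.4, 0, 0, 0], [0, -2, -0.3, 0, 0, 0], [0, -2, -0.15, 0, 0, 0], [0, -2, -0.05, 0, 0, 0], [0, -2, 0, 0, 0, 0], [0, -2, 0.02, 0, 0, 0], [0, -2, 0.02, 0, 0, 0]]]'

```text
time: 13.67
ee_pos: [0.6107, 0.2129, 0.077]
eef_rot: [0.992, -0.123, -0.0, 0.0]
ft_force: [-3.1, 1.1, 0.9]
width: 0.0239
grip_force: 34.5
```

```bash
python3 - <<'E'
from h import *
im=r.camera("wrist");cv2.imwrite("pics/w4.png",cv2.resize(im[50:270,190:430,::-1],(800,600)) if 0 else cv2.resize(im[60:260,200:440,::-1],(720,600)))
E
```

```text
(no output)
```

View pics/w4.png

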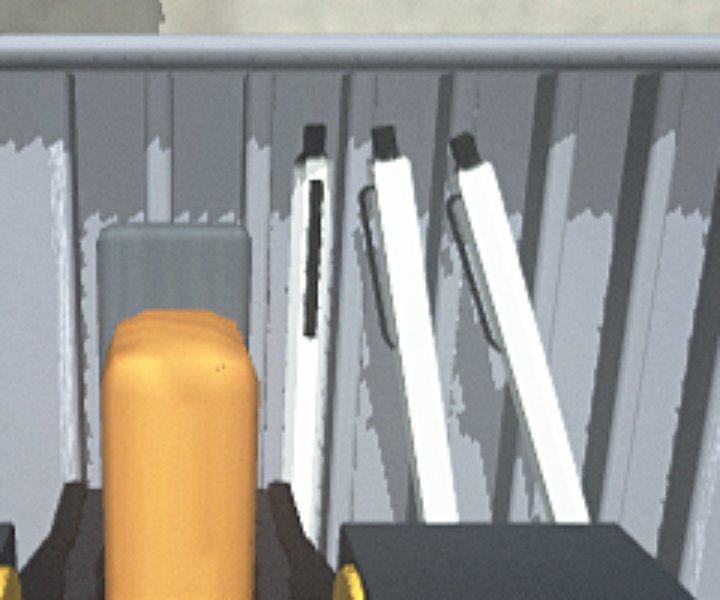

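The first pen has dropped into the third groove, columns 290–325, and lies straight. The other two are still on the ribs. Continuing to comb.

carry_out --steps '[[[0, 0.15, 0, 0, 0, 0], [0, 0.35, 0, 0, 0, 0], [0, 0.55, 0, 0, 0, 0], [0, 0.75, 0, 0, 0, 0], [0, 0.95, -0.01, 0, 0, 0], [0, 1.15, -0.01, 0, 0, 0], [0, 1.35, -0.01, 0, 0, 0], [0, 1.55, -0.01, 0, 0, 0], [0, 1.75, -0.01, 0, 0, 0], [0, 2.0, -0.01, 0, 0, 0]]]'

```text
time: 14.55
ee_pos: [0.6061, 0.1935, 0.0771]
eef_rot: [0.992, -0.123, 0.0, -0.0]
ft_force: [1.1, 2.6, 2.2]
width: 0.0237
grip_force: 34.6
```

carry_out --steps '[[[0, 0.2, 0, 0, 0, 0], [0, 0.4, 0, 0, 0, 0], [0, 0.6, 0, 0, 0, 0], [0, 0.8, 0, 0, 0, 0], [0, 1.0, -0.01, 0, 0, 0], [0, 1.2, -0.01, 0, 0, 0], [0, 1.4, -0.01, 0, 0, 0], [0, 1.5, -0.01, 0, 0, 0]]]'

```text
time: 15.22
ee_pos: [0.6025, 0.1788, 0.0772]
eef_rot: [0.992, -0.123, 0.0, -0.0]
ft_force: [-0.2, 4.2, 3.3]
width: 0.024
grip_force: 34.6
```

carry_out --steps '[[[0, 0.2, -0.01, 0, 0, 0], [0, 0.4, -0.01, 0, 0, 0], [0, 0.6, -0.01, 0, 0, 0], [0, 0.8, -0.02, 0, 0, 0], [0, 1.0, -0.02, 0, 0, 0], [0, 1.2, -0.02, 0, 0, 0]]]'

```text
time: 15.72
ee_pos: [0.5993, 0.1669, 0.0771]
eef_rot: [0.992, -0.123, -0.0, 0.0]
ft_force: [1.0, 3.6, 1.7]
width: 0.0243
grip_force: 34.6
```

carry_out --steps '[[[0, 0.2, 0, 0, 0, 0], [0, 0.4, 0, 0, 0, 0], [0, 0.6, 0, 0, 0, 0], [0, 0.8, -0.01, 0, 0, 0], [0, 1.0, -0.01, 0, 0, 0]]]'

```text
time: 16.13
ee_pos: [0.597, 0.1575, 0.0774]
eef_rot: [0.992, -0.123, 0.0, 0.0]
ft_force: [0.5, 4.0, 2.4]
width: 0.0237
grip_force: 34.6
```

carry_out --steps '[[[0, 0.2, 0, 0, 0, 0], [0, 0.4, 0, 0, 0, 0], [0, 0.6, 0, 0, 0, 0], [0, 0.8, -0.01, 0, 0, 0], [0, 1.0, -0.01, 0, 0, 0]]]'

```text
time: 16.55
ee_pos: [0.5944, 0.1474, 0.0772]
eef_rot: [0.992, -0.123, -0.0, 0.0]
ft_force: [-0.4, 2.6, 1.3]
width: 0.0241
grip_force: 34.5
```

carry_out --steps '[[[0, 0.2, 0, 0, 0, 0], [0, 0.4, 0, 0, 0, 0], [0, 0.6, 0, 0, 0, 0], [0, 0.8, 0, 0, 0, 0], [0, 1.0, 0, 0, 0, 0]]]'

```text
time: 16.97
ee_pos: [0.5921, 0.1382, 0.0775]
eef_rot: [0.992, -0.123, 0.0, 0.0]
ft_force: [0.6, 4.2, 2.6]
width: 0.0239
grip_force: 34.6
```

carry_out --steps '[[[0, 0.2, 0, 0, 0, 0], [0, 0.4, 0, 0, 0, 0], [0, 0.6, 0, 0, 0, 0], [0, 0.8, -0.01, 0, 0, 0], [0, 1.0, -0.01, 0, 0, 0]]]'

```text
time: 17.38
ee_pos: [0.5895, 0.1281, 0.0774]
eef_rot: [0.992, -0.123, -0.0, 0.0]
ft_force: [0.5, 2.5, 2.2]
width: 0.0236
grip_force: 34.6
```

carry_out --steps '[[[0, 0.2, 0, 0, 0, 0], [0, 0.4, 0, 0, 0, 0], [0, 0.6, 0, 0, 0, 0], [0, 0.8, 0, 0, 0, 0], [0, 1.0, 0, 0, 0, 0]]]'

```text
time: 17.8
ee_pos: [0.5873, 0.1191, 0.0777]
eef_rot: [0.992, -0.123, 0.0, -0.0]
ft_force: [2.4, 4.0, 2.4]
width: 0.0238
grip_force: 34.6
```

carry_out --steps '[[[0, 0.2, 0, 0, 0, 0], [0, 0.4, 0, 0, 0, 0], [0, 0.6, 0, 0, 0, 0], [0, 0.8, -0.01, 0, 0, 0], [0, 1.0, -0.01, 0, 0, 0], [0, 1.2, -0.01, 0, 0, 0]]]'

```text
time: 18.3
ee_pos: [0.5842, 0.1068, 0.0776]
eef_rot: [0.992, -0.123, -0.0, 0.0]
ft_force: [1.5, 2.5, 1.4]
width: 0.0244
grip_force: 34.6
```

carry_out --steps '[[[0, 0.2, 0, 0, 0, 0], [0, 0.4, 0, 0, 0, 0], [0, 0.6, 0, 0, 0, 0], [0, 0.8, -0.01, 0, 0, 0], [0, 1.0, -0.01, 0, 0, 0], [0, 1.2, -0.01, 0, 0, 0]]]'

```text
time: 18.8
ee_pos: [0.5814, 0.0955, 0.0779]
eef_rot: [0.992, -0.123, 0.0, 0.0]
ft_force: [0.4, 3.7, 1.6]
width: 0.0235
grip_force: 34.6
```

carry_out --steps '[[[0, 0.2, 0, 0, 0, 0], [0, 0.4, 0, 0, 0, 0], [0, 0.6, 0, 0, 0, 0], [0, 0.8, -0.01, 0, 0, 0], [0, 1.0, -0.01, 0, 0, 0], [0, 1.2, -0.01, 0, 0, 0], [0, 1.4, -0.01, 0, 0, 0]]]'

```text
time: 19.38
ee_pos: [0.5779, 0.0818, 0.0779]
eef_rot: [0.992, -0.123, 0.0, -0.0]
ft_force: [0.2, 4.0, 2.0]
width: 0.024
grip_force: 34.6
```

carry_out --steps '[[[0, 0.2, 0, 0, 0, 0], [0, 0.4, 0, 0, 0, 0], [0, 0.6, 0, 0, 0, 0], [0, 0.8, -0.01, 0, 0, 0], [0, 1.0, -0.01, 0, 0, 0], [0, 1.2, -0.01, 0, 0, 0], [0, 1.4, -0.01, 0, 0, 0]]]'

```text
time: 19.97
ee_pos: [0.5745, 0.0682, 0.078]
eef_rot: [0.992, -0.123, 0.0, 0.0]
ft_force: [0.8, 3.1, 3.2]
width: 0.0239
grip_force: 34.6
```

```bash
python3 - <<'E'
from h import *
im=r.camera("wrist");cv2.imwrite("pics/w5.png",cv2.resize(im[50:330,0:330,::-1],(707,600)))
E
```

```text
(no output)
```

View pics/w5.png

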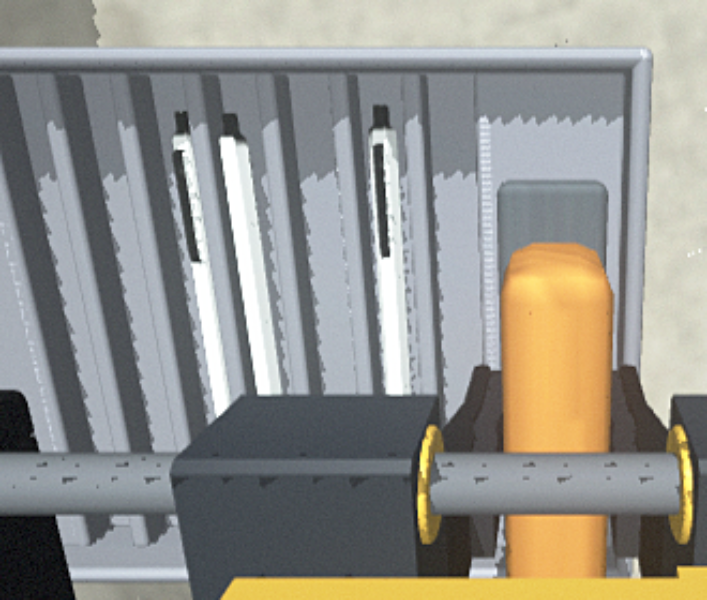

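The three pens lie parallel to the ribs: at columns ~180–215 and ~230–270 (neighbouring grooves) and at ~380–395. I'll lift the rake and carry it back to its old spot on the table.

carry_out --steps '[[[0, 0, -0.3, 0, 0, 0], [0, 0, -1.2, 0, 0, 0], [0, 0, -2.6, 0, 0, 0], [0, 0.3, -4, 0, 0, 0], [0.1, 1.4, -4.8, 0, 0, -0.02], [0.3, 3, -5, 0, 0, -0.05], [0.6, 5, -5, 0, 0, -0.08], [1, 7.4, -5, 0, 0, -0.11], [1.4, 9.8, -5, 0, 0, -0.14], [1.8, 12, -5, 0, 0, -0.17], [2.1, 14, -4.8, 0, 0, -0.2], [2.3, 15.4, -4, 0, 0, -0.218], [2.4, 15.9, -2.6, 0, 0, -0.218], [2.4, 15.9, -1, 0, 0, -0.218], [2.4, 15.9, 0.6, 0, 0, -0.218], [2.4, 15.9, 1.6, 0, 0, -0.218], [2.4, 15.9, 2.2, 0, 0, -0.218], [2.4, 15.9, 2.5, 0, 0, -0.218], [2.4, 15.9, 2.6, 0, 0, -0.218], [2.4, 15.9, 2.6, 0, 0, -0.218]]]'

```text
time: 21.68
ee_pos: [0.5592, -0.0916, 0.0524]
eef_rot: [1.0, -0.015, 0.0, 0.0]
ft_force: [0.6, -0.1, -2.3]
width: 0.024
grip_force: 34.5
```

```bash
python3 - <<'E'
from h import *
t=r.camera("top");w=r.camera("wrist")
a=cv2.resize(t[105:215,140:270,::-1],(520,440),interpolation=cv2.INTER_CUBIC)
b=cv2.resize(w[:,:170,::-1],(255,576))
o=np.zeros((576,780,3),np.uint8);o[:440,:520]=a;o[:,521:776]=b
cv2.imwrite("pics/fin.png",o)
E
```

```text
(no output)
```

View pics/fin.png

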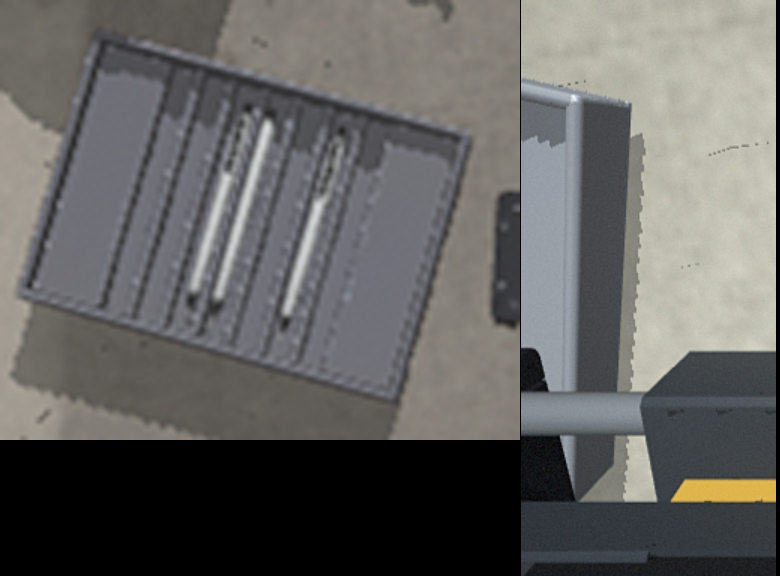

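The pens lie along the grooves in the top view. I'll check their angle and groove numerically before letting go, with the rake still 4 mm above the table.

```bash
python3 - <<'E'
from h import *
t=r.camera("top");w=cv2.imread("pics/w5.png")
c=np.array([.598,.162]);th=-1.818;ex=np.array([np.cos(th),np.sin(th)]);ey=np.array([-ex[1],ex[0]])
m=np.zeros(t.shape[:2],np.uint8);sub=t[105:215,140:262];m[105:215,140:262]=(sub.min(2)>165)*255
n,l,st,_=cv2.connectedComponentsWithStats(m)
for i in range(1,n):
    if st[i,4]<20: continue
    v,u=np.where(l==i);q=np.array([onz("top",a,b,.022)[:2]-c for a,b in zip(u,v)])@np.c_[ex,ey]*1e3
    k=np.polyfit(q[:,1],q[:,0],1);print(st[i,4],"x at y=0",k[1].round(1),"deg",np.degrees(np.arctan(k[0])).round(1),"y",q[:,1].min().round(),q[:,1].max().round(),"width sd",np.std(q[:,0]-np.polyval(k,q[:,1])).round(2))
E
```

```text
82 x at y=0 -5.8 deg 0.0 y -52.0 62.0 width sd 1.39
59 x at y=0 -22.4 deg 0.1 y -51.0 24.0 width sd 1.53
61 x at y=0 40.3 deg 0.5 y -50.0 23.0 width sd 1.58
```

carry_out --steps '[[[0, 0, 0.1, 0, 0, 0], [0, 0, 0.2, 0, 0, 0], [0, 0, 0.26, 0, 0, 0], [0, 0, 0.3, 0, 0, 0], [0, 0, 0.32, 0, 0, 0], [0, 0, 0.32, 0, 0, 0]]]'

```text
time: 22.33
ee_pos: [0.5589, -0.0916, 0.0487]
eef_rot: [1.0, -0.015, -0.0, 0.0]
ft_force: [0.5, -0.5, -2.2]
width: 0.0236
grip_force: 34.5
```

All three are straight (≤0.5°), in the grooves at about -22, 0 and +44 mm. The rake's feet are not bearing on the table yet, so I'll lower it gently.

carry_out --steps '[[[0, 0, 0.02, 0, 0, 0], [0, 0, 0.04, 0, 0, 0], [0, 0, 0.05, 0, 0, 0], [0, 0, 0.05, 0, 0, 0], [0, 0, 0.05, 0, 0, 0]]]'

```text
time: 22.75
ee_pos: [0.559, -0.0916, 0.0486]
eef_rot: [1.0, -0.015, 0.0, 0.0]
ft_force: [-2.1, 0.3, 2.3]
width: 0.024
grip_force: 34.5
```

Table contact, about 4.7 N. Back up a hair, release and retreat straight up.

carry_out --steps '[[[0, 0, -0.03, 0, 0, 0], [0, 0, -0.04, 0, 0, 0], [0, 0, -0.04, 0, 0, 0]]]'

```text
time: 23.0
ee_pos: [0.5589, -0.0916, 0.0486]
eef_rot: [1.0, -0.015, 0.0, 0.0]
ft_force: [-0.5, -0.7, -1.5]
width: 0.0239
grip_force: 34.5
```

carry_out --steps '[[[0, 0, 0, 0, 0, 0], [0, 0, 0, 0, 0, 0], [0, 0, 0, 0, 0, 0], [0, 0, 0, 0, 0, 0], [0, 0, 0, 0, 0, 0], [0, 0, 0, 0, 0, 0], [0, 0, 0, 0, 0, 0], [0, 0, 0, 0, 0, 0], [0, 0, 0, 0, 0, 0]]]' --hand -0.1

```text
time: 23.75
ee_pos: [0.5589, -0.0916, 0.0487]
eef_rot: [1.0, -0.015, 0.0, 0.0]
ft_force: [0.3, -0.1, 0.2]
width: 0.0478
grip_force: 0.0
```

carry_out --steps '[[[0, 0, -0.5, 0, 0, 0], [0, 0, -1.5, 0, 0, 0], [0, 0, -3, 0, 0, 0], [0, 0, -5, 0, 0, 0], [0, 0, -7, 0, 0, 0], [0, 0, -9, 0, 0, 0], [0, 0, -11, 0, 0, 0], [0, 0, -12.5, 0, 0, 0], [0, 0, -13.5, 0, 0, 0], [0, 0, -14, 0, 0, 0], [0, 0, -14, 0, 0, 0], [0, 0, -14, 0, 0, 0]]]'

```text
time: 24.75
ee_pos: [0.5586, -0.0916, 0.1882]
eef_rot: [1.0, -0.015, -0.0, 0.0]
ft_force: [-0.1, -0.9, -0.4]
width: 0.0483
grip_force: 0.0
```

```bash
python3 - <<'E'
from h import *
w=r.camera("wrist");cv2.imwrite("pics/w6.png",w[:,:,::-1])
h=cv2.cvtColor(w,cv2.COLOR_RGB2HSV);m=((h[:,:,0]>8)&(h[:,:,0]<20)&(h[:,:,1]>140)&(h[:,:,2]>120)).astype(np.uint8)
n,l,st,ce=cv2.connectedComponentsWithStats(m[:250]);i=1+np.argmax(st[1:,4]);print("grip box x800/512:",st[i]*800/512)
s=r.read_state();print(s['ee_pos'],s['ft_force'],s['width'])
# compare before/after bystanders in top view
a=cv2.imread("pics/top0.png").astype(int);b=r.camera("top")[:,:,::-1].astype(int)
d=(abs(a-b).max(2)>40).astype(np.uint8);n,l,st,_=cv2.connectedComponentsWithStats(d)
print([x.tolist() for x in st[1:] if x[4]>15])
E
```

```text
grip box x800/512: [ 382.8125  206.25     40.625   153.125  2831.25  ]
[ 0.55841152 -0.09160011  0.1877804 ] [0.30899958 0.2773184  0.44495585] 0.047696416270190306
[[263, 104, 95, 89, 3113], [323, 104, 52, 208, 6180], [186, 131, 22, 37, 274], [210, 134, 12, 36, 149], [194, 154, 12, 25, 130], [306, 166, 3, 21, 28], [188, 172, 5, 6, 20], [210, 172, 8, 16, 61], [297, 209, 19, 100, 857], [231, 270, 35, 36, 297], [277, 271, 11, 36, 195], [376, 294, 2, 15, 21], [300, 310, 23, 74, 1123], [340, 313, 13, 12, 87], [361, 327, 23, 57, 803], [222, 333, 77, 51, 2066]]
```

```bash
python3 -c "
from bench import r
print(r.close_job())"
```

```text
the job is handed in; nothing more can be done
None
```

I handed the job in at about 25 s of the 72 s: the three pens lie straight in three separate grooves, the rake stands back on its feet on the table, released, and nothing else was touched; one pen wedged briefly on the way and dropped in after I lifted and backed off.

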